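# Fit the spin-coater chuck on its spindle flat and hold it for the key

### The job

The spin coater's chuck has to go back on its spindle. Pinch the bare spindle with the fingers, feel for its two flats and turn it until one flat faces the key notch in the rim; then fetch the aluminium chuck by its disc, slide it over the spindle with its set screw on that flat and facing the notch, and press it down gently until the spring washer underneath has clearly given way but is not squashed flat. Finish while still holding the chuck down like that, ready for someone to tighten the screw; never push hard on the spindle, keep the chuck upright, and leave the beaker, the tape roll and the marker where they are.

Things in the scene. Friction and masses are not known exactly. Their poses are not given: they have to be found in the camera images.
- coater: White bench spin coater without its lid, fixed to the bench. Origin on the bench under the spindle axis; z up; -x is its front (console with display and black knob), where the key notch is. Housing: x -75 to 75 mm, y -76 to 76 mm, deck at z = 60 mm; console x -120 to -60 mm, up to 52 mm high at the knob. On the deck round the spindle stands a white splash rim, inner radius 60 mm, outer 64 mm, top at z = 86 mm, with a 16 mm wide notch at the front (-x).
- key_notch (a point): Middle of the key notch in the splash rim, at the height of the rim's top (z = 86 mm of the coater), 62 mm from the spindle axis.
- spindle (a joint): Turn of the upright spindle in its bearing, rad, counter-clockwise seen from above. The spindle is steel, 14 mm in diameter, with two opposite flats 9 mm apart along its whole bare length (each flat about 10.7 mm wide). At 0 and at +-pi the flats face the front and the back of the coater (a flat faces the notch); either flat will do. It turns easily and stays where it is left (0.012 N m friction). Its bearing must not take a push of more than 40 N from the chuck.
- spindle_seat (a point): On the spindle axis at the top of the unloaded brass thrust washer, 76 mm above the bench. Turns with the spindle; its x axis is normal to the flats. From here up: 24 mm of bare spindle with flats, then a 6 mm taper to a 7 mm wide end (106 mm above the bench).
- spindle_end (a point): Centre of the spindle's tapered top end, 30 mm above the unloaded washer. Same axes as spindle_seat.
- washer (a joint): How far the brass thrust washer (30 mm diameter) round the foot of the spindle is pressed down on its wave spring, m: 0 free, 0.006 squashed flat. Spring 1.5 N per mm, never to be pushed with over 20 N; the weight of the chuck alone gives about 0.5 mm.
- chuck_disc (a point): Centre of the chuck's disc, 42 mm above the chuck's foot. Aluminium chuck, about 80 g, 46 mm high: disc 46 mm in diameter and 8 mm thick on top of a hub 29 mm in diameter and 38 mm long, in which an open bore, 17 mm wide (16 mm at its narrowest) and 38 mm deep, opens at the foot. It starts standing on its hub on the bench. Its -x axis points from the centre to the side of the set screw; a red index mark on the disc's top and edge shows that side.
- chuck_foot (a point): Centre of the chuck's lower end (bore mouth). Same axes as the chuck.
- set_screw (a point): Outer end of the dark set screw in the hub, 14.5 mm from the chuck's axis and 8 mm above its foot. The screw's 4 mm wide point stands into the bore to 5.5 mm from the axis, so that the chuck passes down the spindle only with the screw over a flat (within about 20 degrees).
- chuck: The chuck, origin at its foot, same axes as chuck_disc.
- beaker_50: Empty glass beaker, 43 mm wide, 56 mm high, standing on the bench; origin at its foot. Not to be moved.
- tape_roll: Amber tape roll, 94 mm wide, 19 mm high, lying flat; origin at its foot. Not to be moved.
- marker_red: White marker with red cap, 136 mm long, lying flat; origin at its underside. Not to be moved.
Mind the look-alikes: they are no part of the job. Leave any purple look-alike of the chuck alone.

How it is judged:
By the outcome, as a careful person would: the job done as asked, in the order asked, and still so for the second after the job is handed in, while the arm keeps its last pose, push and grip.
It also fails if it takes over 61 s, if anything falls off the work surface, if the arm or the gripper's body presses on something with over 40 N, if the wrist force passes 120 N, or if a joint passes its speed limit or range.

### The arm

A 6-joint arm with a two-finger parallel gripper is mounted at the origin on a cart in front of the work surface, level with it; the furniture and walls round the work are solid. World frame = base frame: x ahead of the robot, y to its left, z up, the work surface at z = 0. Lengths are in m, angles in rad, forces in N, time in s.
With the tool pointing down it reaches from about 0.35 to 0.85 m from the base axis. Payload 8.1 kg.
Tool frame: the origin (TCP) lies midway between the tips of the shut fingers; the grasp point (between the pads) lies 19 mm behind it (grip_depth is the distance from the TCP to the grasp point, in m); z points along the fingers, y is the line along which they close (so a half turn about z gives the same grasp; the last joint's range is limited). The gripper opens to 85 mm and grips with 20 to 120 N. Pads are 22 mm wide; open, the fingers measure 114 mm over their backs; the gripper's body (76 mm by 85 mm) begins 54 mm behind the grasp point. The pads swing forward as they close: fully open they stand 13 mm farther back than shut.
Start: joints at [1.033, 0.13, 1.488, -0, 1.523, -0.085], TCP at [0.262, 0.54, 0.231] pointing down, gripper open.
Joint ranges: [-2.96, 2.96], [-0.89, 2.26], [0.02, 2.5], [-1.34, 4.48], [0, 2.73], [-2.66, 2.66]. Speed limits (rad/s): [2.39, 2.39, 2.79, 3.14, 3.14, 3.14].

### API

Orientations are given as a rotation vector (axis times angle).
In Python, from cell import get_obs, grab_frame, camera_model, finish_job, grip_depth gives the robot as it stands.
- The arm moves only by the tool play_rows, never from a script. Its argument "moves" is a list of rows, each a list of 7 numbers: the closure, from -1 (fully open) to 1 (shut), then the shift along the world's x, y, z each as a share of 30 mm, from -1 to 1, then the turn, a rotation vector about the world's x, y, z each as a share of 30 degrees, from -1 to 1. A call has 1 to 10 rows; each row shifts and turns the commanded pose from where the row before left it; what a row does not reach is not made up. A row lasts 1/12 s, in which the tool goes at most 41.7 mm and 7.16 degrees, less where a joint would pass 70% of its speed; a pose out of reach is approached as far as the arm can. A call with a number of a shift or a turn outside -1 to 1 is refused whole. A call with a gripper value outside its range is refused whole. The fingers move at their own pace and stop on an object; the grip force is fixed at half the most. Time passes only in rows, so rows that do not move let the fingers close. It gives the time, the measured TCP pose, the force, the opening and the grip force at its end, in the units of the state.
- get_obs(): the state, without advancing time (a new reading comes with each control period).
- grab_frame(name): name is "scene" or "top"; returns (picture, depth): 400x640x3 uint8, red, green, blue; 400x640 float32, m along the optical axis (not along the pixel's ray), 0 where there is no reading.
- camera_model(name): a dict with "fx", "fy", "cx", "cy" (pixels), "xyz" and "attitude" of the camera in the world. Camera axes: x right, y up, looking along -z (the intrinsics and any distortion apply to the point x, -y, -z); pixel columns grow to the right and rows downward; lengths in m; the calibration is good to about 2 mm. A picture is of the moment at which its call begins. camera_model takes no time and is no camera call.
- finish_job(): hands the job in; it is judged then, once.
The state is a dict: "t": time; "joints": joint angles; "qvel": joint speeds; "joint_efforts": joint torques, N m; "position": TCP position; "tool_rot": TCP orientation; "contact_force": force on the tool from outside, world axes, zero at the start; "moment": the same for the moment, N m; "opening": finger opening in m; "finger_force": force on a finger pad.
Only numpy, scipy, OpenCV 4.12 (cv2) and the standard library are available. Lean on these libraries where they do the work, as an engineer would, in place of code of your own. Each camera call takes 0.05 s, during which the arm holds its last target. There are 200 camera calls.

## Working session

There is one attempt and no reset: what is moved stays moved. The work goes in short steps, Python scripts to look and compute and a tool call to move; the robot and the scene stay as the last step left them, time stands still between calls to the robot, and variables do not carry over. Pictures are saved under pics/ and viewed, at most 10 in all, crops included, and the job is handed in when it is done.

Besides the shell and the picture viewer there is one more tool, called after "Call:" as name(argument=value, ...) on one line, values as JSON. play_rows: Moves the arm, as the interface text tells. Shift numbers are shares of 30 mm and turn numbers shares of 30 degrees, none past 1 either way. Its arguments: {"type":"object","properties":{"moves":{"type":"array"}},"required":["moves"]}

```bash
mkdir -p pics; ls; cat > h.py <<'E'
import numpy as np, cv2
from scipy.spatial.transform import Rotation as R
from cell import *
def save(n,f):
    p,d=grab_frame(n); cv2.imwrite(f'pics/{f}.png',p[:,:,::-1]); np.savez(f'pics/{f}.npz',p=p,d=d); return p,d
def att(c):
    a=np.array(c['attitude'],float)
    return a if a.shape==(3,3) else (R.from_rotvec(a).as_matrix() if a.size==3 else R.from_quat(a).as_matrix())
def px2w(c,u,v,d):
    q=np.array([(u-c['cx'])/c['fx']*d,-(v-c['cy'])/c['fy']*d,-d]); return att(c)@q+np.array(c['xyz'])
def px2z(c,u,v,z):
    a=px2w(c,u,v,1.0); o=np.array(c['xyz']); return o+(a-o)*(z-o[2])/(a[2]-o[2])
def w2px(c,P):
    q=att(c).T@(np.array(P)-np.array(c['xyz'])); return c['cx']+c['fx']*q[0]/-q[2], c['cy']-c['fy']*q[1]/-q[2]
E
python3 - <<'E'
from h import *
for n in('scene','top'):
    save(n,n+'0'); print(camera_model(n))
o=get_obs(); print(o, grip_depth)
E
```

```text
pics
{'fx': 399.0807987000373, 'fy': 399.0807987000373, 'cx': 318.0042018250369, 'cy': 203.15258166106406, 'xyz': array([-0.21720355, -0.62351696,  0.77811905]), 'attitude': array([ 0.90515565, -0.44288882, -0.85554786])}
{'fx': 392.1112002120786, 'fy': 392.1112002120786, 'cx': 316.9475435793323, 'cy': 204.22550753785436, 'xyz': array([ 0.50268448, -0.02543755,  1.18336811]), 'attitude': array([ 0.05895907, -0.05699752, -1.54488897])}
{'t': 0.1, 'joints': array([ 1.03257936e+00,  1.31103516e-01,  1.48919785e+00,  1.55049219e-05,
        1.52300821e+00, -8.53914268e-02]), 'qvel': array([ 0.00106637, -0.00185196, -0.0050598 ,  0.00217095,  0.00115161,
        0.00030199]), 'joint_efforts': array([ 9.75155090e-04, -5.70946956e+01, -5.01942158e+01, -1.82032986e-04,
        7.98719237e-03, -3.16452520e-05]), 'position': array([0.26221267, 0.53910379, 0.23032358]), 'tool_rot': array([-7.05114450e-01, -3.06088381e+00,  2.55899762e-03]), 'contact_force': array([ 0.40418412, -0.29637665,  0.51295476]), 'moment': array([0.03674041, 0.01851878, 0.04786713]), 'finger_force': 0.0, 'opening': 0.08550043029915737} 0.0187
```

View pics/top0.png

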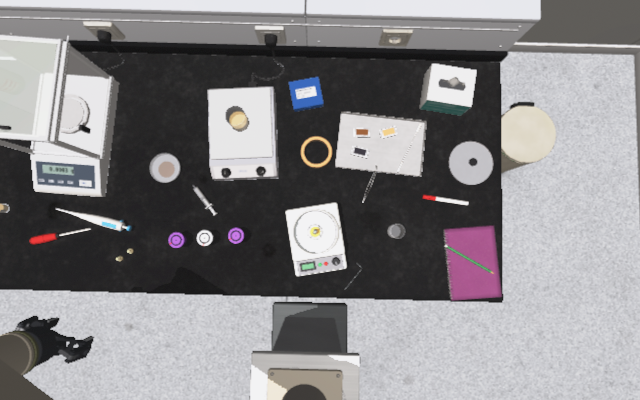

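View pics/scene0.png

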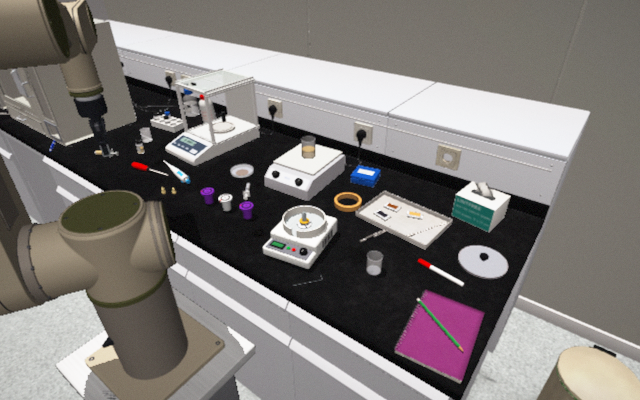

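The top view shows the coater at about (316,238), with its spindle near (316,231). The aluminium chuck is at (204,238), between purple look-alikes at (176,240) and (236,235). I'll enlarge the coater and chuck.

```bash
python3 - <<'E'
from h import *
t=np.load('pics/top0.npz'); s=np.load('pics/scene0.npz')
def crop(p,u0,u1,v0,v1,W,H): return cv2.resize(p[v0:v1,u0:u1],(W,H),interpolation=cv2.INTER_CUBIC)
a=crop(t['p'],281,351,200,280,350,400); b=crop(t['p'],160,250,218,258,450,200)
c=crop(s['p'],195,260,180,220,450,277)
M=np.zeros((480,800,3),np.uint8); M[:400,:350]=a; M[:200,350:]=b; M[202:479,350:]=c
cv2.imwrite('pics/c0.png',M[:,:,::-1])
c=camera_model('top');d=t['d']
for (u,v) in [(204,238),(176,240),(236,235),(316,232),(396,231)]:
    print(u,v,px2w(c,u,v,d[v,u]), d[v-3:v+4:3,u-3:u+4:3].round(3).tolist())
# white pixels height map: rim & deck
V,U=np.mgrid[200:280,281:351]; D=d[200:280,281:351]
q=np.stack([(U-c['cx'])/c['fx']*D,-(V-c['cy'])/c['fy']*D,-D],-1)@att(c).T+c['xyz']
Z=q[...,2]; rim=(Z>.078)&(Z<.092); print(rim.sum()); P=q[rim]
from scipy.optimize import least_squares
f=lambda x:np.hypot(P[:,0]-x[0],P[:,1]-x[1])-.062
r=least_squares(f,P[:,:2].mean(0),loss='soft_l1',f_scale=.002);print('rim',r.x,np.abs(r.fun).mean())
top=(Z>.05)&(Z<.068);print('deck rect',cv2.minAreaRect((q[top][:,:2]*1000).astype(np.float32)))
sp=(Z>.098)&(Z<.115);print('sp',q[sp])
# chuck disc
V,U=np.mgrid[218:258,160:250]; D=d[218:258,160:250]
q=np.stack([(U-c['cx'])/c['fx']*D,-(V-c['cy'])/c['fy']*D,-D],-1)@att(c).T+c['xyz']
m=(q[...,2]>.035)&(q[...,2]<.055)
n,l,st,ce=cv2.connectedComponentsWithStats(m.astype(np.uint8))
for i in range(1,n):
    if st[i,4]>20: print(st[i],q[l==i].mean(0),cv2.minEnclosingCircle((q[l==i][:,:2]*1000).astype(np.float32)))
E
```

```text
204 238 [0.4809534  0.30170384 0.04337062] [[1.1339999437332153, 1.128999948501587, 1.1319999694824219], [1.1299999952316284, 1.1360000371932983, 1.1330000162124634], [1.1330000162124634, 1.128999948501587, 1.128999948501587]]
176 240 [0.47327672 0.38072136 0.04836069] [[1.13100004196167, 1.13100004196167, 1.1339999437332153], [1.1319999694824219, 1.13100004196167, 1.1330000162124634], [1.13100004196167, 1.125, 1.1299999952316284]]
236 235 [0.49199355 0.20828026 0.04866527] [[1.1349999904632568, 1.1330000162124634, 1.1339999437332153], [1.1299999952316284, 1.13100004196167, 1.1319999694824219], [1.13100004196167, 1.1319999694824219, 1.1330000162124634]]
316 232 [ 0.50633212 -0.0223249   0.07802228] [[1.1039999723434448, 1.1080000400543213, 1.1150000095367432], [1.0720000267028809, 1.1030000448226929, 1.1039999723434448], [1.1050000190734863, 1.1019999980926514, 1.1139999628067017]]
396 231 [ 5.15643691e-01 -2.62720678e-01  4.75742158e-04] [[1.1759999990463257, 1.1759999990463257, 1.1749999523162842], [1.1759999990463257, 1.1799999475479126, 1.1749999523162842], [1.1779999732971191, 1
[... 453 characters left out ...]
088835  -0.01961368  0.10962494]
 [ 0.50602362 -0.01421562  0.10902903]
 [ 0.50609115 -0.01695081  0.10940663]
 [ 0.50616343 -0.01967612  0.10830031]
 [ 0.50323358 -0.01146548  0.10213995]
 [ 0.50330202 -0.01422777  0.10339963]
 [ 0.50336809 -0.0170108   0.10812494]
 [ 0.50343818 -0.01973484  0.10624529]
 [ 0.50063168 -0.0170387   0.10269546]]
[ 68  10  16  16 200] [0.49061474 0.21060148 0.04757379] ((490.5086364746094, 210.5152130126953), 22.80523681640625)
[ 36  12  17  16 206] [0.48162534 0.30073182 0.04775965] ((481.3858642578125, 301.47308349609375), 23.24413299560547)
[  8  14  16  16 203] [0.47349037 0.38177561 0.0478997 ] ((474.59930419921875, 382.57574462890625), 23.562339782714844)
```

View pics/c0.png

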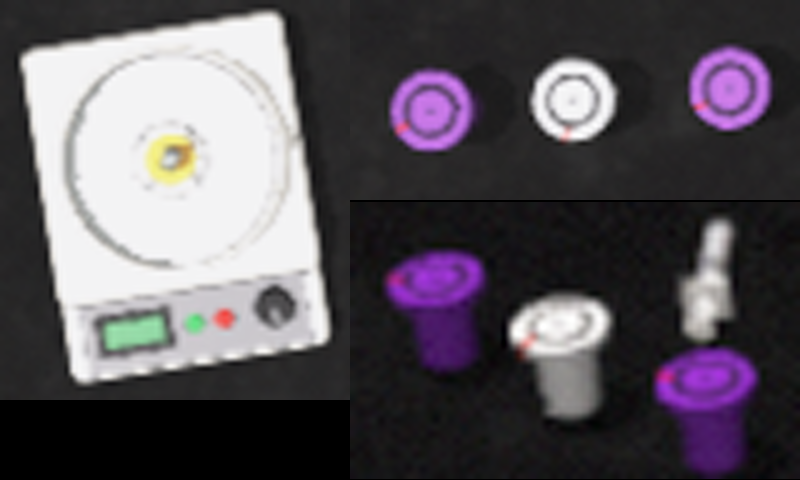

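The red index mark is on the chuck's -x side, and the coater is yawed about +10°. Next I'll get exact numbers.

```bash
python3 - <<'E'
from h import *
c=camera_model('top'); p=np.load('pics/top0.npz')['p']; g=p.min(2).astype(np.uint8)
C=lambda u,v:(281+u/5-.5,200+v/5-.5)
K=lambda u,v:(160+(u-350)/5-.5,218+v/5-.5)
TL,TR=[px2z(c,*C(*x),.06)[:2] for x in((20,50),(285,10))]
print('crn',TL,TR,np.linalg.norm(TL-TR)); e=TL-TR; print('yaw from corners',np.degrees(np.arctan2(e[1],e[0]))-90)
# subpixel mask rect on upsampled gray, deck half only
big=cv2.resize(g[200:280,281:351],None,fx=8,fy=8,interpolation=cv2.INTER_CUBIC)
m=(big>125).astype(np.uint8); cs,_=cv2.findContours(m,0,1); k=max(cs,key=cv2.contourArea)[:,0,:]
W=np.array([px2z(c,281+(u+.5)/8-.5,200+(v+.5)/8-.5,.06)[:2] for u,v in k])
y=np.radians(9.5)
for it in range(4):
    a=np.array([np.cos(y),np.sin(y)]); b=np.array([-a[1],a[0]]); X=W@a; Y=W@b
    xm=X.max()
    dk=(X>xm-.12)&(X<xm-.02)
    L=dk&(Y>np.median(Y)+0.05); Rr=dk&(Y<np.median(Y)-0.05); B=(X>xm-.006)&(abs(Y-(Y.max()+Y.min())/2)<.06)
    L=dk&(Y>(Y.max()+Y.min())/2+.06); Rr=dk&(Y<(Y.max()+Y.min())/2-.06)
    f1=np.polyfit(X[L],Y[L],1);f2=np.polyfit(X[Rr],Y[Rr],1);f3=np.polyfit(Y[B],X[B],1)
    dy=(f1[0]+f2[0]-f3[0])/3; print(np.degrees([y,f1[0],f2[0],-f3[0]]),Y[L].mean()-Y[Rr].mean()); 
    o=a*(X[B].mean()-.075)+b*(Y[L].mean()+Y[Rr].mean())/2; y+=dy
print('coater o',o,'yaw',np.degrees(y))
h=cv2.cvtColor(p,cv2.COLOR_RGB2HSV)
mm=np.zeros(g.shape,bool); mm[220:245,300:332]=True
ye=mm&(h[...,0]>18)&(h[...,0]<35)&(h[...,1]>70); v,u=np.nonzero(ye); print('washer',px2z(c,(u.min()+u.max())/2,(v.min()+v.max())/2,.076),px2z(c,u.mean(),v.mean(),.076),len(u))
print('spindle tip px', px2z(c,*C(172,157),.106), 'rimcircle', px2z(c,*C(180,158),.08))
# chuck
ce=px2z(c,*K(573,99.5),.046); mk=px2z(c,*K(567.5,133),.046); d=mk-ce
gg=(g[218:258,190:220]>120).astype(np.uint8); v,u=np.nonzero(gg); print('chuck', ce, 'blob',px2z(c,u.mean()+190,v.mean()+218,.046),len(u),'mark dir deg',np.degrees(np.arctan2(d[1],d[0])))
hs=h[218:258,190:220]; r=((hs[...,0]<10)|(hs[...,0]>170))&(hs[...,1]>40); v,u=np.nonzero(r&(gg>0)); print(len(u)); s=hs[...,1][v,u].astype(float); mk2=px2z(c,(u*s).sum()/s.sum()+190,(v*s).sum()/s.sum()+218,.046); d=mk2-ce; print('auto',np.degrees(np.arctan2(d[1],d[0])),np.linalg.norm(d))
T=R.from_rotvec(get_obs()['tool_rot']).as_matrix(); print(T.round(3))
E
```

```text
crn [0.5685118  0.06973418] [ 0.59536316 -0.08183603] 0.15393025765218402
yaw from corners 10.045985002617329
[9.5        1.01327156 0.94246445 0.96535265] 0.15155130135357883
[10.47369622  0.04001916 -0.02838264 -0.01577218] 0.15154306444819143
[10.47231767  0.04139756 -0.02700426 -0.01439375] 0.1515430662420352
[10.47231752  0.04139771 -0.02700411 -0.0143936 ] 0.15154306624222424
coater o [ 0.50767032 -0.01820667] yaw 10.47231751718971
washer [ 0.50763724 -0.01805893  0.076     ] [ 0.50847356 -0.01885576  0.076     ] 62
spindle tip px [ 0.50917095 -0.019313    0.106     ] rimcircle [ 0.50888043 -0.02366989  0.08      ]
chuck [0.48273747 0.30074058 0.046     ] blob [0.48221731 0.30032972 0.046     ] 214 mark dir deg 173.2766146852757
4
auto 171.3996924215568 0.02000956749322974
[[-0.899  0.438 -0.001]
 [ 0.438  0.899 -0.001]
 [ 0.    -0.002 -1.   ]]
```

Call:
play_rows(moves=[[0, 0.41, -0.929, 0, 0, 0, -0.089], [0, 0.41, -0.929, 0, 0, 0, -0.089], [0, 0.41, -0.929, 0, 0, 0, -0.089], [0, 0.41, -0.929, 0, 0, 0, -0.089], [0, 0.41, -0.929, 0, 0, 0, -0.089], [0, 0.41, -0.929, 0, 0, 0, -0.089], [0, 0.41, -0.929, 0, 0, 0, -0.089], [0, 0.41, -0.929, 0, 0, 0, -0.089], [0, 0.41, -0.929, 0, 0, 0, -0.089], [0, 0.41, -0.929, 0, 0, 0, -0.089]])

```text
t: 0.93
position: [0.3855, 0.2593, 0.2309]
tool_rot: [-1.396, -2.814, 0.001]
contact_force: [0.7, 0.9, -0.4]
opening: 0.0428
finger_force: 0.0
```

Call:
play_rows(moves=[[0, 0.41, -0.929, 0, 0, 0, -0.089], [0, 0.41, -0.929, 0, 0, 0, -0.089], [0, 0.41, -0.929, 0, 0, 0, -0.089], [0, 0.41, -0.929, 0, 0, 0, -0.089], [0, 0.41, -0.929, 0, 0, 0, -0.089], [0, 0.41, -0.929, 0, 0, 0, -0.089], [0, 0.41, -0.929, 0, 0, 0, -0.089], [0, 0.41, -0.929, 0, 0, 0, -0.089], [0, 0.41, -0.929, 0, 0, 0, -0.089], [0, 0.41, -0.929, 0, 0, 0, -0.089]])

```text
t: 1.77
position: [0.5086, -0.0194, 0.2309]
tool_rot: [-2.008, -2.415, 0.0]
contact_force: [-0.2, 0.5, 0.4]
opening: 0.0424
finger_force: 0.0
```

Call:
play_rows(moves=[[0, 0, 0, -0.5, 0, 0, 0], [0, 0, 0, -0.5, 0, 0, 0], [0, 0, 0, 0, 0, 0, 0], [0, 0, 0, 0, 0, 0, 0]])

```text
t: 2.1
position: [0.5074, -0.0178, 0.2001]
tool_rot: [-2.004, -2.416, 0.003]
contact_force: [0.2, -0.2, 0.4]
opening: 0.043
finger_force: 0.0
```

```bash
cat >> h.py <<'E'
def st():
    o=get_obs(); T=R.from_rotvec(o['tool_rot']).as_matrix()
    print('t',round(o['t'],2),'pos',o['position'].round(4),'yaw_y',np.degrees(np.arctan2(T[1,1],T[0,1])).round(2),'z',T[:,2].round(4),'F',o['contact_force'].round(2),'M',o['moment'].round(3),'open',o['opening'].round(4),'ff',np.round(o['finger_force'],1),'j',o['joints'].round(2))
E
python3 - <<'E'
from h import *
st()
E
```

```text
Traceback (most recent call last):
  File "h.py", line 17, in st
    print('t',round(o['t'],2),'pos',o['position'].round(4),'yaw_y',np.degrees(np.arctan2(T[1,1],T[0,1])).round(2),'z',T[:,2].round(4),'F',o['contact_force'].round(2),'M',o['moment'].round(3),'open',o['opening'].round(4),'ff',np.round(o['finger_force'],1),'j',o['joints'].round(2))
                                                                                                                                                                                                      ^^^^^^^^^^^^^^^^^^
AttributeError: 'float' object has no attribute 'round'
```

Call:
play_rows(moves=[[0, 0, 0, -0.8, 0, 0, 0], [0, 0, 0, -0.8, 0, 0, 0], [0, 0, 0, -0.8, 0, 0, 0], [0, 0, 0, -0.8, 0, 0, 0], [0, 0, 0, -0.4, 0, 0, 0], [0, 0, 0, -0.4, 0, 0, 0], [0, 0, 0, 0, 0, 0, 0]])

```text
t: 2.68
position: [0.5074, -0.0174, 0.0797]
tool_rot: [-2.003, -2.417, 0.002]
contact_force: [-0.3, -1.0, 0.5]
opening: 0.0428
finger_force: 0.0
```

Call:
play_rows(moves=[[0.4, 0, 0, 0, 0, 0, 0], [0.5, 0, 0, 0, 0, 0, 0], [0.5, 0, 0, 0, 0, 0, 0], [0.5, 0, 0, 0, 0, 0, 0]])

```text
t: 3.02
position: [0.5095, -0.018, 0.0827]
tool_rot: [2.004, 2.417, 0.002]
contact_force: [-0.1, -0.0, -0.0]
opening: 0.0213
finger_force: 0.0
```

```bash
sed -i "s/o\['opening'\].round(4)/round(float(o['opening']),4)/" h.py; python3 - <<'E'
from h import *
st(); save('top','top1'); save('scene','scene1')
t=np.load('pics/top1.npz')['p'];s=np.load('pics/scene1.npz')['p']
a=cv2.resize(t[195:265,280:350],(400,400),interpolation=2);b=cv2.resize(s[190:260,265:335],(400,400),interpolation=2)
cv2.imwrite('pics/c1.png',np.hstack([a,b])[:,:,::-1])
E
```

```text
t 3.02 pos [ 0.5095 -0.018   0.0827] yaw_y 10.66 z [ 2.3e-03 -3.0e-04 -1.0e+00] F [-0.07 -0.02 -0.01] M [ 0.012 -0.001 -0.036] open 0.0213 ff 0.0 j [-0.14  0.01  1.89  0.    1.23 -0.32]
```

View pics/c1.png

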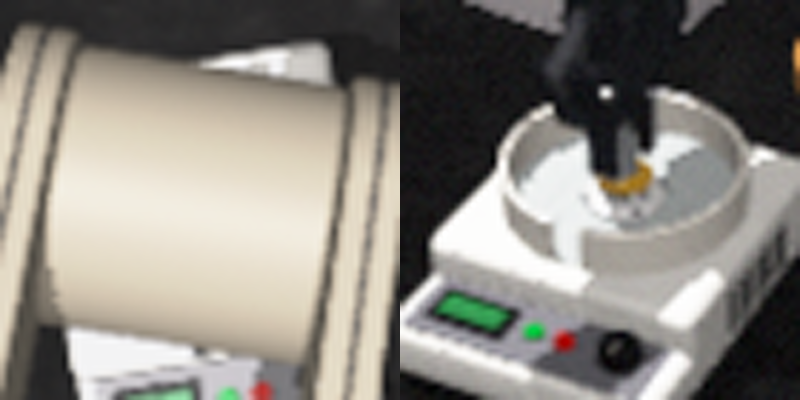

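The scene crop shows the spindle and brass washer at about (625,170), between the fingers and clear of the rim. Now I'll pinch.

Call:
play_rows(moves=[[0.6, 0, 0, 0, 0, 0, 0], [0.65, 0, 0, 0, 0, 0, 0], [0.7, 0, 0, 0, 0, 0, 0], [0.75, 0, 0, 0, 0, 0, 0], [0.85, 0, 0, 0, 0, 0, 0], [1, 0, 0, 0, 0, 0, 0], [1, 0, 0, 0, 0, 0, 0], [1, 0, 0, 0, 0, 0, 0]])

```text
t: 3.78
position: [0.509, -0.0178, 0.0818]
tool_rot: [2.005, 2.417, 0.001]
contact_force: [2.2, 2.5, 2.5]
opening: 0.0117
finger_force: 58.6
```

```bash
python3 -c "
from h import *
st()"
```

```text
t 3.78 pos [ 0.509  -0.0178  0.0818] yaw_y 10.66 z [ 0.0012 -0.     -1.    ] F [2.22 2.49 2.54] M [ 0.226 -0.5    0.019] open 0.0117 ff 58.6 j [-0.14  0.01  1.9   0.    1.23 -0.32]
```

The opening of 11.7 mm means the pads are jammed on the corners, with the flats about ±17° off. I'll open, turn +17° and feel again.

Call:
play_rows(moves=[[0.5, 0, 0, 0, 0, 0, 0], [0.5, 0, 0, 0, 0, 0, 0], [0.5, 0, 0, 0, 0, 0, 0.19], [0.5, 0, 0, 0, 0, 0, 0.19], [0.5, 0, 0, 0, 0, 0, 0.19], [0.7, 0, 0, 0, 0, 0, 0], [0.8, 0, 0, 0, 0, 0, 0], [1, 0, 0, 0, 0, 0, 0], [1, 0, 0, 0, 0, 0, 0], [1, 0, 0, 0, 0, 0, 0]])

```text
t: 4.62
position: [0.5086, -0.0175, 0.081]
tool_rot: [1.628, 2.687, 0.001]
contact_force: [4.6, 3.3, -2.7]
opening: 0.0106
finger_force: 58.5
```

```bash
python3 -c "
from h import *
st()"
```

```text
t 4.62 pos [ 0.5086 -0.0175  0.081 ] yaw_y 27.58 z [ 4.e-04  6.e-04 -1.e+00] F [ 4.61  3.28 -2.72] M [ 0.386 -0.715  0.007] open 0.0106 ff 58.5 j [-0.14  0.01  1.9   0.    1.23 -0.62]
```

Call:
play_rows(moves=[[1, 0, 0, 0, 0, 0, 0], [1, 0, 0, 0, 0, 0, 0], [1, 0, 0, 0, 0, 0, 0]])

```text
t: 4.87
position: [0.5086, -0.0175, 0.081]
tool_rot: [1.628, 2.687, 0.001]
contact_force: [3.8, 2.9, -3.5]
opening: 0.011
finger_force: 58.5
```

Call:
play_rows(moves=[[0.5, 0, 0, 0, 0, 0, 0], [0.5, 0, 0, 0, 0, 0, 0], [0.5, 0, 0, 0, 0, 0, 0.15], [0.5, 0, 0, 0, 0, 0, 0.15], [0.7, 0, 0, 0, 0, 0, 0], [0.8, 0, 0, 0, 0, 0, 0], [1, 0, 0, 0, 0, 0, 0], [1, 0, 0, 0, 0, 0, 0], [1, 0, 0, 0, 0, 0, 0], [1, 0, 0, 0, 0, 0, 0]])

```text
t: 5.7
position: [0.5086, -0.0177, 0.0813]
tool_rot: [1.409, 2.808, 0.001]
contact_force: [3.2, 3.3, -1.2]
opening: 0.0101
finger_force: 58.5
```

```bash
python3 -c "
from h import *
st()"
```

```text
t 5.7 pos [ 0.5086 -0.0177  0.0813] yaw_y 36.71 z [ 3.e-04  2.e-04 -1.e+00] F [ 3.21  3.27 -1.23] M [ 0.4   -0.452 -0.025] open 0.0101 ff 58.5 j [-0.14  0.01  1.9   0.    1.23 -0.78]
```

Call:
play_rows(moves=[[0.5, 0, 0, 0, 0, 0, 0], [0.5, 0, 0, 0, 0, 0, 0], [0.5, 0, 0, 0, 0, 0, 0.15], [0.5, 0, 0, 0, 0, 0, 0.15], [0.7, 0, 0, 0, 0, 0, 0], [0.8, 0, 0, 0, 0, 0, 0], [1, 0, 0, 0, 0, 0, 0], [1, 0, 0, 0, 0, 0, 0], [1, 0, 0, 0, 0, 0, 0], [1, 0, 0, 0, 0, 0, 0]])

```text
t: 6.53
position: [0.5086, -0.0179, 0.0814]
tool_rot: [1.184, 2.91, 0.0]
contact_force: [2.9, 0.7, -0.4]
opening: 0.0075
finger_force: 60.7
```

Call:
play_rows(moves=[[1, 0, 0, 0, 0, 0, 0], [1, 0, 0, 0, 0, 0, 0]])

```text
t: 6.7
position: [0.5086, -0.0178, 0.0814]
tool_rot: [1.183, 2.91, 0.0]
contact_force: [3.2, 0.6, -0.0]
opening: 0.0075
finger_force: 60.7
```

Call:
play_rows(moves=[[0.5, 0, 0, 0, 0, 0, 0], [0.5, 0, 0, 0, 0, 0, 0], [0.5, 0, 0, 0, 0, 0, 0.15], [0.5, 0, 0, 0, 0, 0, 0.15], [0.7, 0, 0, 0, 0, 0, 0], [0.8, 0, 0, 0, 0, 0, 0], [1, 0, 0, 0, 0, 0, 0], [1, 0, 0, 0, 0, 0, 0], [1, 0, 0, 0, 0, 0, 0], [1, 0, 0, 0, 0, 0, 0]])

```text
t: 7.53
position: [0.5082, -0.0176, 0.0813]
tool_rot: [-0.952, -2.993, -0.0]
contact_force: [-2.4, 3.6, 3.6]
opening: 0.0075
finger_force: 59.4
```

Call:
play_rows(moves=[[1, 0, 0, 0, 0, 0, 0], [1, 0, 0, 0, 0, 0, 0]])

```text
t: 7.7
position: [0.5082, -0.0176, 0.0813]
tool_rot: [-0.951, -2.993, -0.0]
contact_force: [-3.4, 3.1, 3.5]
opening: 0.0073
finger_force: 59.5
```

```bash
python3 -c "
from h import *
st()"
```

```text
t 7.7 pos [ 0.5082 -0.0176  0.0813] yaw_y 54.74 z [-6.e-04  3.e-04 -1.e+00] F [-3.37  3.06  3.53] M [ 0.622  0.649 -0.031] open 0.0073 ff 59.5 j [-0.14  0.01  1.9   0.    1.23 -1.09]
```

The reading settles at 7.5 mm at two yaws, so that is the aligned reading on the flats (9 mm minus a constant bias). The spindle is held on its flats at yaw 54.7°. Now I'll turn it to 10.5°.

Call:
play_rows(moves=[[1, 0, 0, 0, 0, 0, -0.15], [1, 0, 0, 0, 0, 0, -0.2], [1, 0, 0, 0, 0, 0, -0.2], [1, 0, 0, 0, 0, 0, -0.2], [1, 0, 0, 0, 0, 0, -0.2], [1, 0, 0, 0, 0, 0, -0.2], [1, 0, 0, 0, 0, 0, -0.2], [1, 0, 0, 0, 0, 0, -0.126], [1, 0, 0, 0, 0, 0, 0], [1, 0, 0, 0, 0, 0, 0]])

```text
t: 8.53
position: [0.5089, -0.0171, 0.0813]
tool_rot: [2.01, 2.414, 0.002]
contact_force: [0.4, 5.8, -0.7]
opening: 0.0072
finger_force: 59.1
```

```bash
python3 -c "
from h import *
st()"
```

```text
t 8.53 pos [ 0.5089 -0.0171  0.0813] yaw_y 10.44 z [ 0.0011  0.0011 -1.    ] F [ 0.4   5.81 -0.65] M [ 1.039 -0.119 -0.06 ] open 0.0072 ff 59.1 j [-0.14  0.01  1.9   0.    1.23 -0.32]
```

Call:
play_rows(moves=[[0.6, 0, 0, 0, 0, 0, 0], [0.4, 0, 0, 0, 0, 0, 0], [0.2, 0, 0, 0, 0, 0, 0], [0.2, 0, 0, 0, 0, 0, 0], [0.2, 0, 0, 0.5, 0, 0, 0], [0.2, 0, 0, 0.9, 0, 0, 0], [0.2, 0, 0, 1, 0, 0, 0], [0.2, 0, 0, 1, 0, 0, 0], [0.2, 0, 0, 0.6, 0, 0, 0]])

```text
t: 9.28
position: [0.5097, -0.0183, 0.205]
tool_rot: [2.007, 2.412, 0.003]
contact_force: [1.0, 0.3, -0.2]
opening: 0.0341
finger_force: 0.0
```

Call:
play_rows(moves=[[0, -0.09, 0.97, 0, 0, 0, 0], [-0.4, -0.09, 0.97, 0, 0, 0, 0], [-0.8, -0.09, 0.97, 0, 0, 0, 0], [-0.8, -0.09, 0.97, 0, 0, 0, 0], [-0.8, -0.09, 0.97, 0, 0, 0, 0], [-0.8, -0.09, 0.97, 0, 0, 0, 0], [-0.8, -0.09, 0.97, 0, 0, 0, 0], [-0.8, -0.09, 0.97, 0, 0, 0, 0], [-0.8, -0.09, 0.97, 0, 0, 0, 0], [-0.8, -0.07, 0.9, 0, 0, 0, 0]])

```text
t: 10.12
position: [0.4818, 0.2726, 0.2014]
tool_rot: [2.009, 2.415, 0.001]
contact_force: [1.0, -0.9, -0.7]
opening: 0.0767
finger_force: 0.0
```

Call:
play_rows(moves=[[-0.8, 0, 0.9, 0, 0, 0, 0], [-0.8, 0, 0, 0, 0, 0, 0], [-0.8, 0, 0, 0, 0, 0, 0]])

```text
t: 10.37
position: [0.4818, 0.2991, 0.2011]
tool_rot: [2.007, 2.417, -0.001]
contact_force: [1.0, 0.3, 0.5]
opening: 0.0768
finger_force: 0.0
```

```bash
python3 - <<'E'
from h import *
st(); save('top','top2')
save('scene','scene2')
t=np.load('pics/top2.npz')['p'];s=np.load('pics/scene2.npz')['p']
a=cv2.resize(t[210:250,296:336],(400,400),interpolation=2);b=cv2.resize(s[150:230,195:275],(400,400),interpolation=2)
cv2.imwrite('pics/c2.png',np.hstack([a,b])[:,:,::-1])
E
```

```text
t 10.37 pos [0.4818 0.2991 0.2011] yaw_y 10.6 z [-1.e-04 -4.e-04 -1.e+00] F [0.99 0.28 0.45] M [-0.047 -0.001  0.015] open 0.0768 ff 0.0 j [ 0.47  0.06  1.62 -0.    1.46  0.28]
```

View pics/c2.png

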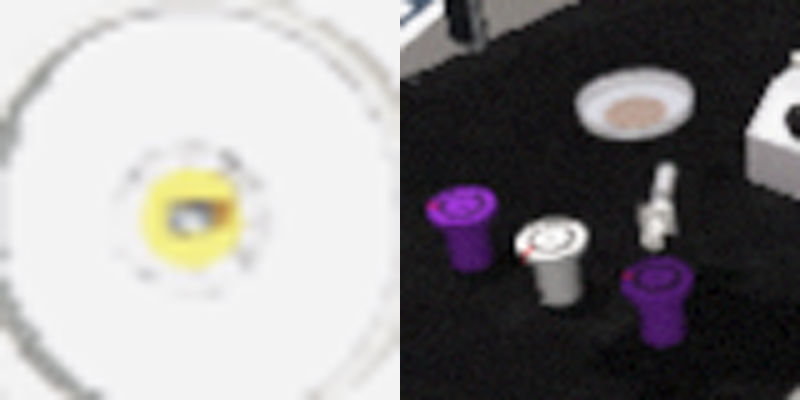

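The top crop shows the spindle at about (195,215), elongated across y, so its flats face front and back. The chuck is still standing at (552,260) in the scene crop. Going down for it.

Call:
play_rows(moves=[[-0.8, 0.03, 0.05, -0.9, 0, 0, 0], [-0.8, 0, 0, -1, 0, 0, 0], [-0.8, 0, 0, -1, 0, 0, 0], [-0.8, 0, 0, -1, 0, 0, 0], [-0.8, 0, 0, -0.8, 0, 0, 0], [-0.8, 0, 0, -0.6, 0, 0, 0], [-0.8, 0, 0, 0, 0, 0, 0], [-0.8, 0, 0, 0, 0, 0, 0], [-0.8, 0, 0, 0, 0, 0, 0]])

```text
t: 11.22
position: [0.4841, 0.2993, 0.0439]
tool_rot: [2.01, 2.413, 0.003]
contact_force: [0.9, 0.5, 0.1]
opening: 0.0771
finger_force: 0.0
```

```bash
python3 -c "
from h import *
st()"
```

```text
t 11.22 pos [0.4841 0.2993 0.0439] yaw_y 10.42 z [ 1.7e-03  7.0e-04 -1.0e+00] F [0.93 0.53 0.05] M [ 0.036 -0.043 -0.082] open 0.0771 ff 0.0 j [ 0.46  0.22  1.75 -0.    1.17  0.28]
```

Call:
play_rows(moves=[[-0.8, -0.03, 0.03, -0.35, 0, 0, 0], [-0.8, 0, 0, -0.3, 0, 0, 0], [-0.8, 0, 0, 0, 0, 0, 0], [-0.4, 0, 0, 0, 0, 0, 0], [-0.2, 0, 0, 0, 0, 0, 0], [-0.1, 0, 0, 0, 0, 0, 0], [0, 0, 0, 0, 0, 0, 0], [0.2, 0, 0, 0, 0, 0, 0], [1, 0, 0, 0, 0, 0, 0], [1, 0, 0, 0, 0, 0, 0]])

```text
t: 12.05
position: [0.4824, 0.3007, 0.0236]
tool_rot: [2.009, 2.415, 0.001]
contact_force: [-1.8, -1.2, 5.7]
opening: 0.0429
finger_force: 60.0
```

```bash
python3 -c "
from h import *
st()"
```

```text
t 12.05 pos [0.4824 0.3007 0.0236] yaw_y 10.48 z [ 8.e-04  5.e-04 -1.e+00] F [-1.83 -1.17  5.74] M [-0.154  0.394 -0.019] open 0.0429 ff 60.0 j [0.47 0.24 1.76 0.   1.14 0.28]
```

Call:
play_rows(moves=[[1, 0, 0, 0.2, 0, 0, 0], [1, 0, 0, 0.6, 0, 0, 0], [1, 0, 0, 0.9, 0, 0, 0], [1, 0, 0, 1, 0, 0, 0], [1, 0, 0, 1, 0, 0, 0], [1, 0, 0, 0.9, 0, 0, 0], [1, 0, 0, 0.5, 0, 0, 0], [1, 0, 0, 0.2, 0, 0, 0], [1, 0, 0, 0, 0, 0, 0], [1, 0, 0, 0, 0, 0, 0]])

```text
t: 12.88
position: [0.4817, 0.3003, 0.1809]
tool_rot: [-2.009, -2.415, 0.001]
contact_force: [0.7, 0.7, -1.0]
opening: 0.0427
finger_force: 61.0
```

```bash
python3 - <<'E'
from h import *
st(); s,_=save('scene','scene3'); 
c=camera_model('scene'); u,v=map(int,w2px(c,get_obs()['position'])); print(u,v)
b=cv2.resize(s[v-30:v+30,u-40:u+40],(800,600),interpolation=2)
cv2.imwrite('pics/c3.png',b[:,:,::-1])
E
```

```text
t 12.88 pos [0.4817 0.3003 0.1809] yaw_y 10.48 z [-9.e-04 -4.e-04 -1.e+00] F [ 0.71  0.66 -0.96] M [-0.026  0.018  0.03 ] open 0.0427 ff 61.0 j [0.47 0.07 1.64 0.   1.43 0.28]
218 162
```

View pics/c3.png

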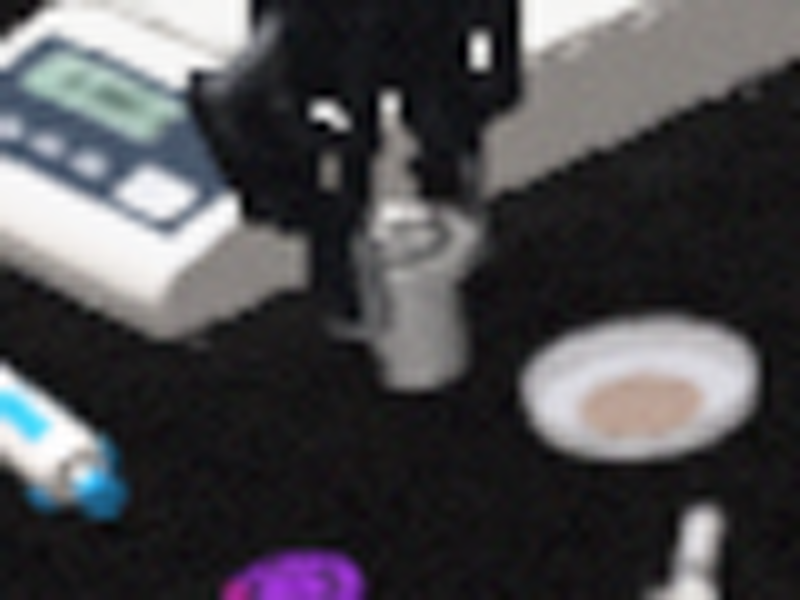

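The chuck hangs upright, held by its disc (disc at (430,240), foot at (428,380) in the crop). I'll refine the index mark angle from the earlier scene frames and check the foot's offset.

```bash
python3 - <<'E'
from h import *
c=camera_model('scene'); ct=camera_model('top')
for f in('scene0','scene2'):
    p=np.load(f'pics/{f}.npz')['p']; S=(slice(185,225),slice(212,240))
    q=p[S].astype(float); r=q[...,0]-(q[...,1]+q[...,2])/2; r[abs(q[...,1]-q[...,2])>40]=0
    v,u=np.nonzero(r>35); s=r[v,u]; print(list(zip(u+212,v+185,s)))
    hi=s>35
    for z in (.046,.042):
        P=px2z(c,(u*s).sum()/s.sum()+212,(v*s).sum()/s.sum()+185,z)
        d=P[:2]-[.4822,.3003]; print(f,z,P,np.degrees(np.arctan2(d[1],d[0])),np.linalg.norm(d))
    # disc top centre by ellipse of bright pixels
    g=p[S].min(2); v,u=np.nonzero(g>185); print('bright centroid',px2z(c,u.mean()+212,v.mean()+185,.046),len(u))
p=np.load('pics/top2.npz')['p'];
for f in ('top0',):
    p=np.load(f'pics/{f}.npz')['p'].astype(float)[228:250,194:216]; r=p[...,0]-p[...,2]; v,u=np.nonzero(r>15); print([(a+194,b+228,r[b,a]) for a,b in zip(u,v)]); s=r[v,u]
    P=px2z(ct,(u*s).sum()/s.sum()+194,(v*s).sum()/s.sum()+228,.046); d=P[:2]-[.4822,.3003];print(P,np.degrees(np.arctan2(d[1],d[0])),np.linalg.norm(d))
print('foot px', px2z(c,178+42.8-.5,132+37.0-.5,.158), w2px(c,[.4817,.3003,.158]))
E
```

```text
[(np.int64(221), np.int64(199), np.float64(57.0)), (np.int64(220), np.int64(200), np.float64(77.5)), (np.int64(219), np.int64(201), np.float64(39.5)), (np.int64(239), np.int64(204), np.float64(43.0))]
scene0 0.046 [0.46901885 0.28839756 0.046     ] -137.91828567657325 0.017759809877474747
scene0 0.042 [0.47276809 0.29337989 0.042     ] -143.7328115630503 0.011698243452044036
bright centroid [0.48292616 0.29923212 0.046     ] 67
[(np.int64(221), np.int64(199), np.float64(56.5)), (np.int64(219), np.int64(200), np.float64(36.0)), (np.int64(220), np.int64(200), np.float64(78.0)), (np.int64(219), np.int64(201), np.float64(41.0))]
scene2 0.046 [0.46449282 0.30255833 0.046     ] 172.73185915689004 0.017850606208950365
scene2 0.042 [0.46821734 0.30761803 0.042     ] 152.37402929232113 0.015781904398432495
bright centroid [0.48292616 0.29923212 0.046     ] 67
[(np.int64(203), np.int64(243), np.float64(32.0)), (np.int64(203), np.int64(244), np.float64(47.0)), (np.int64(202), np.int64(245), np.float64(42.0)), (np.int64(203), np.int64(245), np.float64(42.0)), (np.int64(202), np.int64(246), np.float64(26.0)), (np.int64(203), np.int64(246), np.float64(17.0))]
[0.46173846 0.30389672 0.046     ] 170.03041295559103 0.020775250142107272
foot px [0.48349744 0.2976805  0.158     ] (np.float64(219.31312390724685), np.float64(168.48768406891787))
```

Call:
play_rows(moves=[[1, 0.083, -0.5, 0, 0, 0, 0.055], [1, 0.083, -0.965, 0, 0, 0, 0.055], [1, 0.083, -0.965, 0, 0, 0, 0.055], [1, 0.083, -0.965, 0, 0, 0, 0.055], [1, 0.083, -0.965, 0, 0, 0, 0.055], [1, 0.083, -0.965, 0, 0, 0, 0.055], [1, 0.083, -0.965, 0, 0, 0, 0.055], [1, 0.083, -0.965, 0, 0, 0, 0.055], [1, 0.083, -0.965, 0, 0, 0, 0.055], [1, 0.083, -0.965, 0, 0, 0, 0.055]])

```text
t: 13.77
position: [0.5056, 0.0236, 0.1795]
tool_rot: [-1.638, -2.677, 0.003]
contact_force: [-0.3, -0.1, -1.1]
opening: 0.0427
finger_force: 60.9
```

Call:
play_rows(moves=[[1, 0.083, -0.965, 0, 0, 0, 0.055], [1, 0, -0.467, 0, 0, 0, 0.028], [1, 0, 0, 0, 0, 0, 0], [1, 0, 0, 0, 0, 0, 0], [1, 0, 0, 0, 0, 0, 0]])

```text
t: 14.18
position: [0.5087, -0.0174, 0.1804]
tool_rot: [-1.583, -2.711, 0.001]
contact_force: [1.2, -0.3, -1.4]
opening: 0.0427
finger_force: 61.0
```

```bash
python3 - <<'E'
from h import *
st(); s,_=save('scene','scene4'); 
c=camera_model('scene'); u,v=map(int,w2px(c,[.5077,-.0182,.125])); print(u,v)
b=cv2.resize(s[v-40:v+40,u-40:u+40],(600,600),interpolation=2)
cv2.imwrite('pics/c4.png',b[:,:,::-1]); st()
E
```

```text
t 14.18 pos [ 0.5087 -0.0174  0.1804] yaw_y 29.44 z [-2.3e-03  7.0e-04 -1.0e+00] F [ 1.23 -0.26 -1.4 ] M [ 0.007  0.033 -0.042] open 0.0427 ff 61.0 j [-0.14 -0.09  1.8   0.    1.43 -0.65]
302 206
t 14.23 pos [ 0.5089 -0.0171  0.1807] yaw_y 29.48 z [-1.8e-03  6.0e-04 -1.0e+00] F [ 0.21  0.41 -0.95] M [ 0.01   0.014 -0.052] open 0.0423 ff 61.0 j [-0.13 -0.09  1.8   0.    1.43 -0.65]
```

View pics/c4.png

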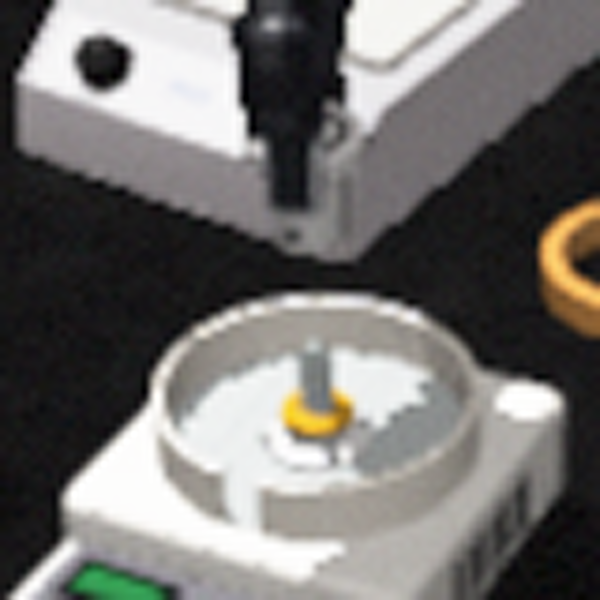

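The set screw shows at (290,235) in the crop, on the notch side of the hub; the spindle is below at (316,370) and the notch at (243,500). Next I'll check the screw angle from those pixels.

```bash
python3 - <<'E'
from h import *
c=camera_model('scene')
p=np.load('pics/scene4.npz')['p']; g=cv2.cvtColor(p,cv2.COLOR_RGB2GRAY); print(g[190:204,294:312])
for f in (170,180,190,200,210):
    a=np.radians(f); print(f,np.round(w2px(c,[.5089+.0145*np.cos(a),-.0174+.0145*np.sin(a),.165]),1))
print('axis foot',w2px(c,[.5089,-.0174,.157]),'spindle top pred',w2px(c,[.5091,-.0182,.106]),'seen',(262+316/7.5-.5,166+342/7.5-.5))
E
```

```text
[[136 134 137 107  48  20  22  24  19  83 101 105 123 100 100 115 112 112]
 [133 134 133 106  46  26  25  25  24  86  99 115 126 103  99 116 114 108]
 [129 134 131 106  48  20  25  21  23  74 105 119 131 104  96 116 112 110]
 [133 130 130 110  73  48  41  43  38  75 104 120 130 104  98 112 110 112]
 [130 128 132 126 110  96  90  92  91 107 121 130 129 103  98 114 113 113]
 [129 126 130 126 122 115 122 127 134 133 138 135 125 103  97 110 111 111]
 [101 111 124 125 119 110 101 108 132 143 139 135 127 103  96 113 110 113]
 [ 26  64  94  98 101 101  67  73 122 143 138 133 127 107 104 111 111 101]
 [ 24  27  21  21  59  92  95 106 128 137 139 129 115 117 110 117 105  66]
 [ 28  25  25  27  23  52  95 112 114 115 128 120 113 123 112 106  72  26]
 [ 19  23  26  26  22  20  23  31  31  38  75  99 100  97  92  68  25  26]
 [ 21  19  22  19  24  23  23  27  26  26  25  23  27  21  21  32  26  28]
 [ 26  25  22  21  21  23  26  24  22  25  23  28  28  29  24  25  24  26]
 [ 27  24  22  22  24  23  23  26  27  28  24  26  29  28  31  25  29  28]]
170 [298.6 196.8]
180 [299.2 197.1]
190 [300.  197.4]
200 [300.8 197.6]
210 [301.7 197.7]
axis foot (np.float64(302.5499216245585), np.float64(197.22373038743135)) spindle top pred (np.float64(303.3533704753111), np.float64(211.95327997759205)) seen (303.6333333333333, 211.1)
```

Call:
play_rows(moves=[[1, 0.005, -0.025, -0.4, 0, 0, 0], [1, 0, 0, -0.5, 0, 0, 0], [1, 0, 0, -0.4, 0, 0, 0], [1, 0, 0, -0.2, 0, 0, 0], [1, 0, 0, 0, 0, 0, 0]])

```text
t: 14.65
position: [0.5079, -0.0181, 0.1341]
tool_rot: [-1.581, -2.711, 0.002]
contact_force: [-0.6, -0.7, -1.6]
opening: 0.0428
finger_force: 60.9
```

Call:
play_rows(moves=[[1, 0, 0, -0.1, 0, 0, 0], [1, 0, 0, -0.1, 0, 0, 0], [1, 0, 0, -0.1, 0, 0, 0], [1, 0, 0, 0, 0, 0, 0]])

```text
t: 14.98
position: [0.5096, -0.0188, 0.1276]
tool_rot: [-1.584, -2.713, 0.0]
contact_force: [-0.2, -0.1, 0.0]
opening: 0.0426
finger_force: 60.9
```

```bash
python3 -c "
from h import *
st()"
```

```text
t 14.98 pos [ 0.5096 -0.0188  0.1276] yaw_y 29.46 z [-1.e-04  0.e+00 -1.e+00] F [-0.22 -0.13  0.04] M [ 0.011  0.027 -0.004] open 0.0426 ff 60.9 j [-0.14 -0.04  1.86  0.    1.32 -0.65]
```

Call:
play_rows(moves=[[1, 0, 0, -0.07, 0, 0, 0], [1, 0, 0, -0.07, 0, 0, 0], [1, 0, 0, -0.06, 0, 0, 0], [1, 0, 0, 0, 0, 0, 0]])

```text
t: 15.32
position: [0.5094, -0.0188, 0.1214]
tool_rot: [-1.583, -2.713, 0.0]
contact_force: [0.2, -0.7, -0.9]
opening: 0.0429
finger_force: 60.9
```

Call:
play_rows(moves=[[1, 0, 0, -0.05, 0, 0, 0], [1, 0, 0, -0.05, 0, 0, 0], [1, 0, 0, 0, 0, 0, 0]])

```text
t: 15.57
position: [0.5094, -0.0188, 0.1184]
tool_rot: [-1.583, -2.713, 0.0]
contact_force: [-0.1, -0.3, -1.2]
opening: 0.0424
finger_force: 60.9
```

```bash
python3 -c "
from h import *
st()"
```

```text
t 15.57 pos [ 0.5094 -0.0188  0.1184] yaw_y 29.47 z [-4.e-04  0.e+00 -1.e+00] F [-0.1  -0.31 -1.15] M [-0.016 -0.026  0.016] open 0.0424 ff 60.9 j [-0.14 -0.03  1.86 -0.    1.31 -0.65]
```

Call:
play_rows(moves=[[1, 0, 0, -0.05, 0, 0, 0], [1, 0, 0, -0.05, 0, 0, 0], [1, 0, 0, 0, 0, 0, 0]])

```text
t: 15.82
position: [0.5094, -0.0188, 0.1154]
tool_rot: [-1.583, -2.713, 0.0]
contact_force: [-0.4, -0.7, -1.1]
opening: 0.0426
finger_force: 60.9
```

Call:
play_rows(moves=[[1, 0, 0, -0.05, 0, 0, 0], [1, 0, 0, -0.05, 0, 0, 0], [1, 0, 0, 0, 0, 0, 0]])

```text
t: 16.07
position: [0.5094, -0.0188, 0.1124]
tool_rot: [-1.583, -2.713, 0.0]
contact_force: [-0.8, 0.6, -0.5]
opening: 0.0429
finger_force: 60.9
```

Call:
play_rows(moves=[[1, 0, 0, -0.05, 0, 0, 0], [1, 0, 0, -0.05, 0, 0, 0], [1, 0, 0, 0, 0, 0, 0]])

```text
t: 16.32
position: [0.5094, -0.0188, 0.1094]
tool_rot: [-1.583, -2.713, 0.0]
contact_force: [-0.0, -0.1, -1.3]
opening: 0.0425
finger_force: 60.9
```

```bash
python3 -c "
from h import *
st()"
```

```text
t 16.32 pos [ 0.5094 -0.0188  0.1094] yaw_y 29.46 z [-4.e-04  0.e+00 -1.e+00] F [-0.03 -0.12 -1.26] M [-0.019  0.014  0.013] open 0.0425 ff 60.9 j [-0.14 -0.02  1.87 -0.    1.29 -0.65]
```

Call:
play_rows(moves=[[1, 0, 0, -0.1, 0, 0, 0], [1, 0, 0, -0.1, 0, 0, 0], [1, 0, 0, -0.1, 0, 0, 0], [1, 0, 0, 0, 0, 0, 0], [1, 0, 0, 0, 0, 0, 0]])

```text
t: 16.73
position: [0.5095, -0.0188, 0.1004]
tool_rot: [-1.583, -2.713, 0.0]
contact_force: [1.0, 0.8, -0.3]
opening: 0.0425
finger_force: 61.0
```

Call:
play_rows(moves=[[1, 0, 0, -0.033, 0, 0, 0], [1, 0, 0, 0, 0, 0, 0], [1, 0, 0, 0, 0, 0, 0]])

```text
t: 16.98
position: [0.5096, -0.0188, 0.0998]
tool_rot: [-1.583, -2.713, 0.0]
contact_force: [-0.8, -0.2, -1.2]
opening: 0.0427
finger_force: 61.0
```

Call:
play_rows(moves=[[1, 0, 0, -0.033, 0, 0, 0], [1, 0, 0, 0, 0, 0, 0], [1, 0, 0, 0, 0, 0, 0]])

```text
t: 17.23
position: [0.5097, -0.0188, 0.0989]
tool_rot: [1.583, 2.713, 0.0]
contact_force: [-1.1, 0.2, -0.4]
opening: 0.0423
finger_force: 61.0
```

Call:
play_rows(moves=[[1, 0, 0, -0.033, 0, 0, 0], [1, 0, 0, 0, 0, 0, 0], [1, 0, 0, 0, 0, 0, 0]])

```text
t: 17.48
position: [0.5097, -0.0188, 0.098]
tool_rot: [1.583, 2.713, 0.0]
contact_force: [-0.7, 0.1, 0.4]
opening: 0.0424
finger_force: 61.0
```

Call:
play_rows(moves=[[1, 0, 0, -0.033, 0, 0, 0], [1, 0, 0, 0, 0, 0, 0], [1, 0, 0, 0, 0, 0, 0]])

```text
t: 17.73
position: [0.5097, -0.0188, 0.097]
tool_rot: [1.583, 2.713, 0.0]
contact_force: [-1.9, -0.9, 2.6]
opening: 0.0426
finger_force: 61.2
```

Call:
play_rows(moves=[[1, 0, 0, -0.02, 0, 0, 0], [1, 0, 0, 0, 0, 0, 0], [1, 0, 0, 0, 0, 0, 0]])

```text
t: 17.98
position: [0.5097, -0.0188, 0.0964]
tool_rot: [1.583, 2.713, 0.0]
contact_force: [-1.9, -0.2, 4.1]
opening: 0.0423
finger_force: 61.3
```

```bash
python3 - <<'E'
from h import *
F=[];Z=[]
for i in range(16):
    s,_=grab_frame('scene'); o=get_obs(); F.append(o['contact_force']); Z.append(o['position'])
print(np.mean(F,0),np.std(F,0),np.mean(Z,0)); st()
save('scene','scene5'); s=np.load('pics/scene5.npz')['p']; c=camera_model('scene'); u,v=map(int,w2px(c,[.5077,-.0182,.1])); print(u,v)
b=cv2.resize(s[v-30:v+30,u-30:u+30],(600,600),interpolation=2)
cv2.imwrite('pics/c5.png',b[:,:,::-1])
E
```

```text
[-2.16074837 -0.58085708  4.47413484] [0.46029507 0.51260004 0.44059854] [ 0.50970381 -0.01882714  0.09632505]
t 18.78 pos [ 0.5097 -0.0188  0.0963] yaw_y 29.47 z [ 1.e-04 -0.e+00 -1.e+00] F [-1.86  0.21  4.69] M [-0.073  0.442 -0.018] open 0.0423 ff 61.3 j [-0.14 -0.    1.88 -0.    1.26 -0.65]
303 213
```

View pics/c5.png

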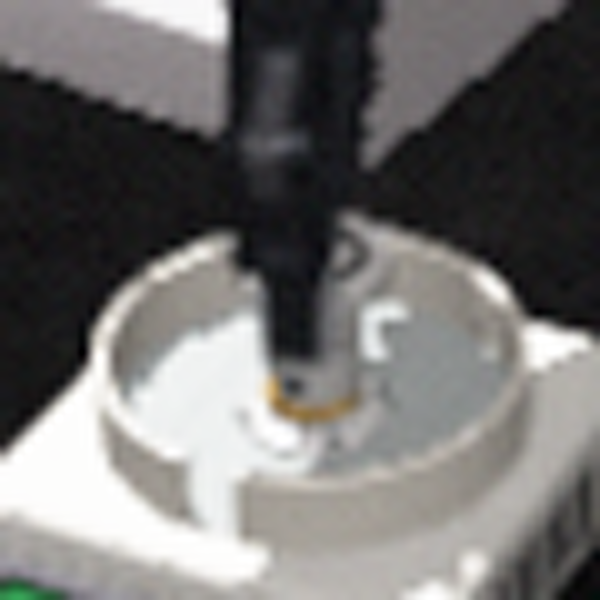

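The chuck sits on the washer at about (310,400), with the set screw at (290,383) on the notch side. Spring force is about 5.4 N, so the washer is pressed about 3.4 mm of its 6 mm. Handing in.

```bash
python3 -c "
from cell import finish_job
print(finish_job())"
```

```text
the job is handed in; nothing more can be done
None
```

The job is handed in: one spindle flat faces the notch, and the chuck is on the spindle with its set screw facing the notch to within a few degrees by camera. I am holding it down with about 5.4 N, which presses the washer roughly 3.4 of its 6 mm.

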